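# Open the extraction shutter over the splash shield with the reach rod

### The arm

A 6-joint arm with a two-finger parallel gripper is mounted at the origin on the work surface. World frame = base frame: x ahead of the robot, y to its left, z up, the work surface at z = 0. Lengths are in m, angles in degrees, forces in N, time in s.
With the tool pointing down it reaches from about 0.325 to 0.85 m from the base axis. Payload 15.5 kg.
Tool frame: the origin (TCP) lies at the very end of the fingers, on their centre line; the grasp point (between the pads) lies arm.grip_depth behind it (arm.grip_depth is the distance from the TCP to the grasp point, in m); z points along the fingers, y is the line along which they close (so a half turn about z gives the same grasp; the last joint's range is limited). The gripper opens to 91 mm and grips with 3 to 60 N. Pads are 32 mm wide; open, the fingers measure 118 mm over their backs; the gripper's body (76 mm by 178 mm) begins 60 mm behind the grasp point.
Start: joints at [-74.055, 28.281, 77.091, -0, 74.628, -5.472], TCP at [0.228, -0.582, 0.214] pointing down, gripper open.
Joint ranges: [-166.48, 166.48], [-47.26, 123.95], [12.59, 153.08], [-70.14, 250.14], [6.76, 159.57], [-176.63, 176.63]. Speed limits (degrees/s): [108.29, 108.29, 147.25, 172.46, 172.46, 172.46].

### API

Orientations are given as a 3x3 rotation matrix whose columns are the frame's x, y, z axes.
In Python, from rig import arm gives the robot as it stands. Calls block until the motion is done:
- arm.move_to(position, orientation): joint-space move of the TCP to a pose.
- arm.move_l(position, orientation=None, feed=0.15): straight line of the TCP; orientation=None keeps the orientation; feed is the mean speed in m/s.
- arm.move_joints(angles): joint-space move.
- arm.grip(opening): finger opening in m; the grip force is fixed at half the most; returns when the fingers have stopped.
- arm.sleep(seconds).
- arm.solve_ik(position, orientation): joint angles nearest the present ones, or None.
- arm.snapshot(name): name is "scene" or "top" or "wrist"; returns the picture (420x560x3 uint8, red, green, blue); there is no depth.
- arm.get_calibration(name): a dict with "intrinsics" (3x3 intrinsics, pixels), "k1" (the pictures are not rectified: a ray, as slopes to the right and down, at radius r is drawn at 1 + k1 r^2 times it, then the intrinsics apply), "cam_to_world" (4x4, takes a point from camera to world coordinates). Camera axes: x right, y down, z forward; pixel columns grow to the right and rows downward; lengths in m; the calibration is good to about 2 mm. A picture is of the moment at which its call begins: read the wrist's pose just before it. get_calibration takes no time and is no camera call; for the wrist camera it gives the pose at the moment of the call.
A pose or a line that the arm cannot do raises arm.Unreachable and nothing moves.
- arm.sign_off(): hands the job in; it is judged then, once.
Readings, each from a call of its own:
- arm.current_t(): time.
- arm.current_joint_positions(): joint angles.
- arm.current_dq(): joint speeds.
- arm.current_tau(): joint torques, N m.
- arm.current_ee_pos(): TCP position.
- arm.current_tool_rot(): TCP orientation.
- arm.current_force(): force on the tool from outside, world axes, zero at the start.
- arm.current_torque(): the same for the moment, N m.
- arm.current_width(): finger opening in m.
- arm.current_grasp_force(): force on a finger pad.
Only numpy, scipy, OpenCV 4.12 (cv2) and the standard library are available. Lean on these libraries where they do the work, as an engineer would, in place of code of your own. Each camera call takes 0.05 s, during which the arm holds its last target. There are 200 camera calls.

### The job

Take the bent reach rod off its rest, reach over the splash shield with it, hook its bent end behind the upright tab on top of the extraction box and pull the inlet shutter open until it comes up firmly against its stop, but gently, for the tab bends easily. Leave it there, lay the rod back in the two notches of its rest, and let go. Only the rod may touch the box; leave the shield, the glassware, the dish and the bottles where they are.

Things in the scene. Friction and masses are not known exactly. Their poses are not given: they have to be found in the camera images.
- rod_grip (a point): centre of the grey handle, 100 long (x) x 16 wide x 24 mm tall, of the bent reach rod. The 8 mm steel rod runs through it along x: 50 mm out behind, and level ahead to x = +200 mm, where it bends square down (radius about 20) into a leg. x: handle to bend, z up. 0.24 kg, centre of mass some 70 mm ahead. Starts in its rest, handle level, leg hanging.
- rod_tip (a point): lower end of the rod's leg, on its axis, at x = +200, z = -115 mm from rod_grip, same axes. The leg is round, 8 mm thick.
- rest_seat (a point): the handle centre's place in the rest, 150 mm above the bench. The white stand is fixed; two upright cheeks, 8 mm thick, 75 mm behind (-x) and 87 mm ahead (+x) of this point, each have a V notch open to the top, about 42 mm wide and 21 mm deep, that takes the bare rod; the handle hangs free between them. x runs along the rod towards the bend, z up.
- tab (a point): top edge, middle, of the upright steel tab of the sliding shutter on the grey extraction box. The tab is 34 mm wide (y), 4 mm thick (x), and stands 50 mm up from the level shutter plate (94 mm above the bench), which runs 60 mm beyond it. Guide rails 97 mm high lie 103 mm to either side. x: from the robot's side to the far side, y left, z up; it opens to -x, towards the shield.
- box: grey sheet-metal extraction box, fixed, 200 deep (x) x 260 wide (y) x 90 mm tall; axes as for the tab; origin: centre of its underside. The shutter slides stiffly (4 N drag), stays put, and opens to a hard stop, set anywhere from 51 to 75 mm in front (-x) of the origin at the tab: it must be felt. Up firmly means held on the stop for a moment with 6 to 12 N; over 14 N the tab bends.
- shield_top (a point): top edge, middle, of the splash shield: a clear upright panel 280 mm wide (y) with a metal top edge, 10 mm thick, 170 mm above the bench; loose on a foot 60 mm deep on the robot's side; 2.5 kg. Stands about 190 mm in front of the box's centre, parallel to the box. x points to the box.
- flask_small: small conical glass flask, 58 mm across, 100 mm tall, standing between the shield and the box, to one side of the tab. Origin: centre of its underside.
- flask_large: large conical glass flask, 72 mm across, 125 mm tall, on the bench on the robot's side of the shield. Origin: centre of its underside.
- beaker: glass beaker, 56 mm across, 70 mm tall, standing between the shield and the box, on the other side of the tab from the small flask. Origin: centre of its underside.
- reagent0: brown reagent bottle with a black cap, 60 mm across, 130 mm tall, in the white caddy. Origin: centre of its underside.
- reagent1: brown reagent bottle with a white cap, 60 mm across, 130 mm tall, in the white caddy. Origin: centre of its underside.
- dish: shallow white dish, 90 mm across, 18 mm tall, on the bench on the robot's side of the shield. Origin: centre of its underside.
- rest: the white rest itself: fixed, foot 185 x 70 mm; origin: the centre of its underside, 150 mm below rest_seat; same axes.
Mind the look-alikes: they are no part of the job. Leave any yellow look-alike of the rest alone.

How it is judged (in metres and radians):
On the way, in this order (a step that is already met when the one before it is completed fails the run):
1. the rod's bent end is hooked behind the tab: its tip at least 4 mm beyond the tab, within its width and at least 10 mm below its top (x of rod_tip in the frame of tab between 0.004 and 0.06 m and y of rod_tip in the frame of tab between -0.021 and 0.021 m and z of rod_tip in the frame of tab below -0.01 m), for 0.1 s.
2. the rod pulls the shutter up against its stop, with 6 N or more (x of tab in the frame of box below -0.05 m and contact force between rod and box above 6 N), for 0.1 s.
At the end, for the whole second after the job is handed in: The shutter is left open, the tab 50 mm or more in front of the box's centre; the rod lies still in both notches, the same way round as before: handle within 30 mm along and 6 mm across and in height of its seat, aligned within 0.06 rad, leg within 0.35 rad of plumb; let go (x of tab in the frame of box below -0.05 m and x of rod_grip in the frame of rest_seat between -0.03 and 0.035 m and y of rod_grip in the frame of rest_seat between -0.006 and 0.006 m and z of rod_grip in the frame of rest_seat between -0.006 and 0.006 m and angle between the x axis of rod_grip and the x axis of rest_seat, either way round below 0.06 rad and x of rod_tip in the frame of rest_seat above 0.1 m and angle between rod_grip's own z axis and vertical below 0.35 rad and linear speed of rod below 0.02 m/s); the robot touches nothing.
It fails at once if the rod bears on the extraction box or its tab with more than 14 N (contact force between rod and box above 14 N).
It fails at once if the opened shutter is pushed back by the rod from in front of the tab (x of tab in the frame of box below -0.05 m and x of rod_tip in the frame of tab below -0.002 m and z of rod_tip in the frame of tab below 0 m and contact force between rod and box above 2 N).
It fails at once if the gripper or arm touches the extraction box or its shutter (contact force between any of the fingers, the arm and box above 0.5 N).
It fails at once if the shield is shifted by over 10 mm or tipped, or a flask, the beaker, the dish or a bottle in the caddy is shifted by over 20 mm (distance of shield_top from where it was at the start of the episode above 0.01 m or angle between shield_top's own z axis and vertical above 0.1 rad or distance of any of flask_small, flask_large, beaker, reagent0, reagent1, dish from where it was at the start of the episode above 0.02 m).
It fails at once if the rod is dropped into its rest (strikes it with more than 30 N while nothing holds it) (contact force between rod and rest above 30 N and contact force between the fingers and rod below 0.5 N).
It also fails if it takes over 67 s, if anything falls off the work surface, if the arm or the gripper's body presses on something with over 40 N, if the wrist force passes 120 N, or if a joint passes its speed limit or range.

## Working session

There is one attempt and no reset: what is moved stays moved. The work goes in short steps, each a Python script; the robot and the scene stay as the last script left them, time stands still between calls to the robot, and variables do not carry over. Pictures are saved under pics/ and viewed, at most 10 in all, crops included, and the job is handed in when it is done.

```bash
ls; mkdir -p pics; python3 - <<'E'
from rig import arm
import cv2,numpy as np
for n in ("scene","top"):
    im=arm.snapshot(n); cv2.imwrite(f"pics/{n}0.png",cv2.resize(im[:,:,::-1],(784,588),interpolation=cv2.INTER_CUBIC)); np.save(f"pics/{n}0.npy",im)
    c=arm.get_calibration(n); print(n,np.round(c["intrinsics"],2),c["k1"],np.round(c["cam_to_world"],4))
print(arm.grip_depth,arm.current_t(),arm.current_tool_rot())
E
```

```text
pics
scene [[508.67   0.   279.98]
 [  0.   508.67 208.82]
 [  0.     0.     1.  ]] -0.16945585320208384 [[ 9.178e-01  2.869e-01 -2.745e-01  8.550e-01]
 [ 3.970e-01 -6.636e-01  6.341e-01 -9.777e-01]
 [-2.000e-04 -6.909e-01 -7.229e-01  1.142e+00]
 [ 0.000e+00  0.000e+00  0.000e+00  1.000e+00]]
top [[461.61   0.   286.8 ]
 [  0.   461.61 200.09]
 [  0.     0.     1.  ]] -0.15142141551647031 [[-0.0145 -0.9937  0.1113  0.2969]
 [-0.9997  0.0124 -0.0193 -0.0583]
 [ 0.0178 -0.1116 -0.9936  1.5642]
 [ 0.      0.      0.      1.    ]]
0.0188 0.1 [[ 9.30935058e-01  3.65184657e-01 -2.89656423e-04]
 [ 3.65184752e-01 -9.30934459e-01  1.06317254e-03]
 [ 1.18603152e-04 -1.09552269e-03 -9.99999393e-01]]
```

View pics/scene0.png

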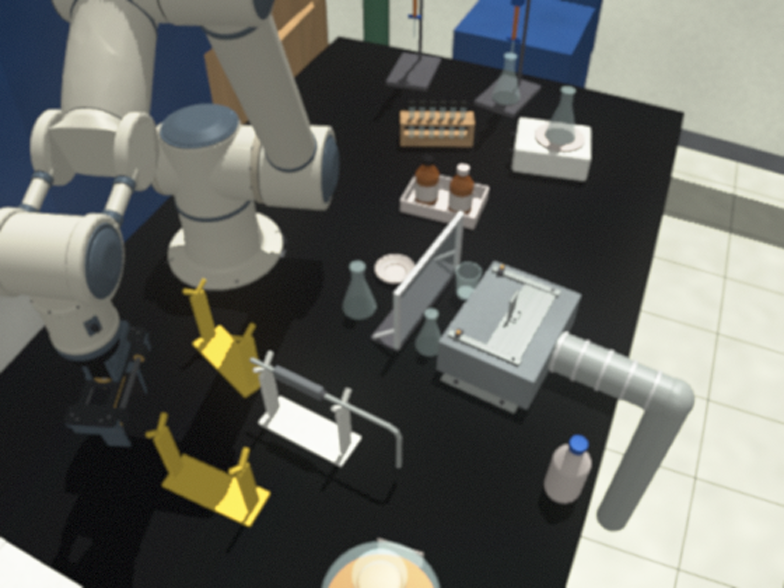

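View pics/top0.png

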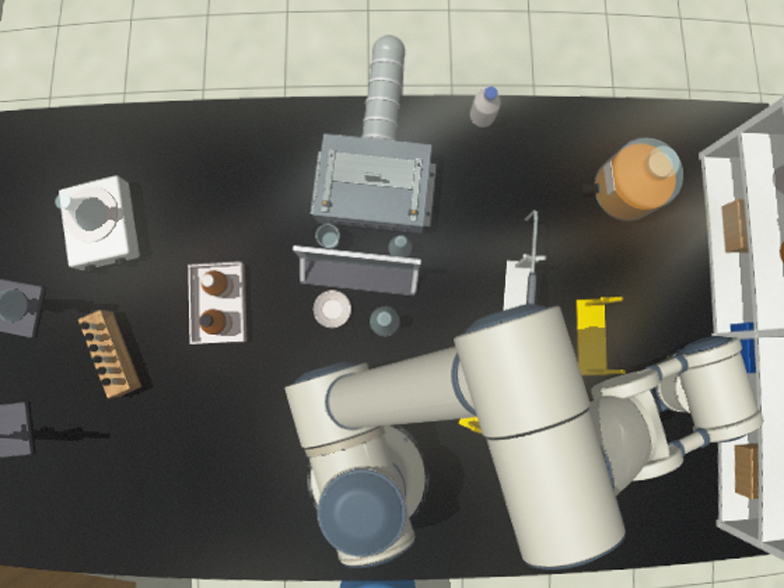

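Scene picture: the white rest holding the grey-handled rod is at (310,410). Two empty yellow look-alikes are at (225,340) and (215,480); they have no rod and are the wrong colour. The box tab is at (512,308), the shield top edge runs (398,290) to (460,215), the beaker is at (467,280) and the small flask at (430,335). In the top view the arm partly hides the rod.

```bash
cat > h.py <<'E'
import numpy as np, cv2
from rig import arm
def ray(cal,px):
    K=np.array(cal["intrinsics"]);T=np.array(cal["cam_to_world"])
    u=cv2.undistortPoints(np.array(px,float).reshape(-1,1,2),K,np.array([cal["k1"],0,0,0.])).reshape(-1,2)
    d=np.c_[u,np.ones(len(u))]@T[:3,:3].T
    return T[:3,3],d/np.linalg.norm(d,axis=1)[:,None]
def plane(cal,px,z):
    o,d=ray(cal,px); return o+d*((z-o[2])/d[:,2])[:,None]
def tri(obs):  # [(cal,px)]
    A=np.zeros((3,3));b=np.zeros(3);L=[]
    for c,p in obs:
        o,d=ray(c,[p]);d=d[0];P=np.eye(3)-np.outer(d,d);A+=P;b+=P@o;L.append((P,o))
    x=np.linalg.solve(A,b); return x,[round(1000*np.linalg.norm(P@(x-o)),1) for P,o in L]
def down(yaw): # tool x horizontal at yaw deg, y closing = x rotated -90, z down
    a=np.radians(yaw);c,s=np.cos(a),np.sin(a); return np.array([[c,s,0],[s,-c,0],[0,0,-1.]])
E
python3 - <<'E'
from h import *
t=arm.get_calibration("top");s=arm.get_calibration("scene")
P=lambda c,p,z:print(np.round(plane(c,np.array(p)/1.4,z),3).tolist())
P(t,[(375,178)],.144);P(t,[(296,249),(420,262)],.17);P(t,[(533,213),(530,290)],.15)
P(s,[(265,370),(345,395),(300,380),(395,430)],.15)
P(t,[(332,309),(384,322)],.01)
im=arm.snapshot("wrist");cv2.imwrite("pics/w0.png",im[:,:,::-1])
c=arm.get_calibration("wrist");print(np.round(c["cam_to_world"],3),c["intrinsics"][0],arm.current_ee_pos())
a=np.load("pics/top0.npy")[85:190,195:325];b=np.load("pics/scene0.npy")[150:300,235:425]
a=cv2.resize(a[:,:,::-1],None,fx=3.07,fy=3.07,interpolation=3);b=cv2.resize(b[:,:,::-1],(400,316),interpolation=3)
h=max(a.shape[0],b.shape[0]);f=lambda x:cv2.copyMakeBorder(x,0,h-x.shape[0],0,0,0)
E
```

```text
[[0.689, -0.029, 0.144]]
[[0.524, 0.144, 0.17], [0.492, -0.126, 0.17]]
[[0.604, -0.384, 0.15], [0.43, -0.371, 0.15]]
[[0.349, -0.369, 0.15], [0.501, -0.361, 0.15], [0.416, -0.364, 0.15], [0.607, -0.391, 0.15]]
[[0.403, 0.08, 0.01], [0.37, -0.045, 0.01]]
[[ 0.365 -0.902 -0.232  0.292]
 [-0.931 -0.354 -0.09  -0.556]
 [-0.001  0.248 -0.969  0.385]
 [ 0.     0.     0.     1.   ]] [374.00319819   0.         276.385623  ] [ 0.22814518 -0.58156737  0.21348572]
```

```bash
python3 - <<'E'
from h import *
p=arm.current_ee_pos()
arm.move_l([p[0],p[1],.33],feed=.25)
arm.move_to([.39,-.368,.33],down(-4))
print(arm.current_t(),arm.current_ee_pos(),np.round(arm.current_joint_positions(),1))
c=arm.get_calibration("wrist");np.save("pics/wc1.npy",c["cam_to_world"])
w=arm.snapshot("wrist");np.save("pics/w1.npy",w);t=arm.snapshot("top");np.save("pics/t1.npy",t)
a=cv2.resize(w[:,:,::-1],(480,360),interpolation=3)
b=cv2.resize(t[90:195,200:320,::-1],None,fx=4,fy=4,interpolation=3)[:, :320*2]
a=cv2.resize(w[:,:,::-1],(400,300),interpolation=3);b=cv2.resize(t[90:190,200:333,::-1],(399,300),interpolation=3)
s=np.load("pics/scene0.npy")[165:300,300:420][:,:,::-1];s=cv2.resize(s,(267,300),interpolation=3)
s2=np.load("pics/scene0.npy")[240:345,170:300][:,:,::-1];s2=cv2.resize(s2,(371,300),interpolation=3)
r1=np.hstack([a,b]);r2=np.hstack([s,s2]);r2=cv2.copyMakeBorder(r2,0,0,0,r1.shape[1]-r2.shape[1],0)
cv2.imwrite("pics/c1.png",np.vstack([r1,r2]))
E
```

```text
1.8083 [ 0.38963256 -0.36853193  0.32946948] [-49.8  15.6  79.2  -0.   85.3  44.2]
```

View pics/c1.png

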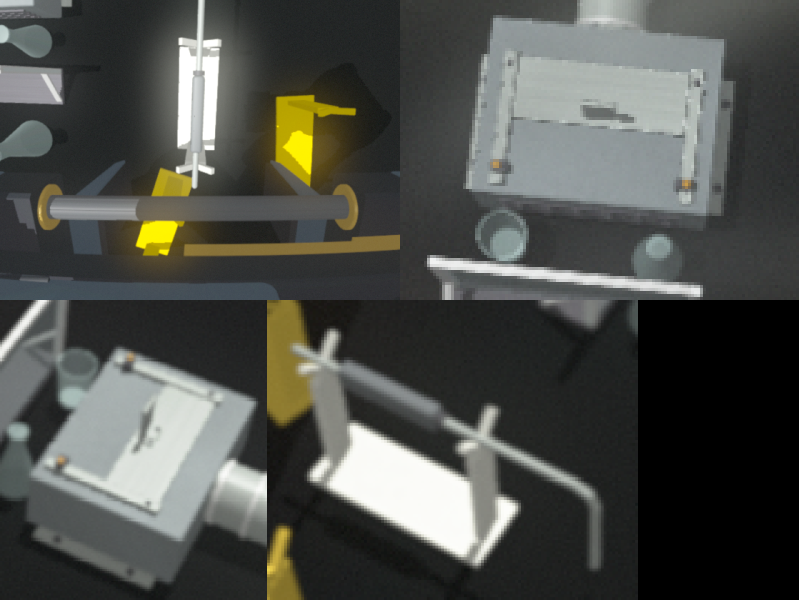

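The wrist view shows the rod in the white rest, with the handle from (198,72) to (197,150) in the composite. The yellow stands carry no rod. The top crop shows the tab's top edge at about (583–618,105) and the shield edge from (430,260) to (701,291). Next I compute the positions.

```bash
python3 - <<'E'
from h import *
t=arm.get_calibration("top");s=arm.get_calibration("scene");w=arm.get_calibration("wrist")
R=lambda x:np.round(x,4).tolist()
# rod centreline in wrist image: grey handle rows, mid of bright strip
W=np.load("pics/w1.npy").astype(int)
h=[];
for r in range(100,215,8):
    row=W[r,240:310];g=row.mean(1); sat=row.max(1)-row.min(1)
    print(r,g[20:55].astype(int).tolist()) if r in(124,164,204) else 0
print("handle far/near z.162",R(plane(w,[(198*1.4,71*1.4),(197*1.4,151*1.4)],.162)))
print("rod far on img top, z.15",R(plane(w,[(201*1.4,5)],.15)))
print("scene handle near/far/bend",R(plane(s,[(197.3,263.5),(230.6,279.2)],.155)),R(plane(s,[(170+(590-267)*.3504,240+(490-300)*.35)],.15)))
print("tri far",tri([(w,(198*1.4,71*1.4)),(s,(230.6,279.2))]))
print("tri near",tri([(w,(197*1.4,151*1.4)),(s,(197.3,263.5))]))
print("tab",R(plane(t,[(261,124.7),(272.7,125.7)],.144)))
e=plane(t,[(210,176.7),(300.3,187)],.17);print("shield",R(e),np.linalg.norm(e[0]-e[1]))
print("tab scene",R(plane(s,[(300+148/2.225,165+108/2.222)],.144)))
E
```

```text
124 [255, 255, 255, 255, 255, 255, 255, 255, 239, 188, 190, 202, 210, 216, 213, 209, 207, 203, 199, 196, 193, 189, 184, 177, 169, 171, 212, 255, 255, 255, 255, 255, 255, 255, 255]
164 [255, 255, 255, 255, 255, 255, 254, 219, 185, 192, 200, 205, 204, 205, 204, 201, 200, 194, 193, 188, 184, 176, 167, 162, 196, 255, 255, 255, 255, 255, 255, 255, 255, 255, 255]
204 [185, 183, 178, 172, 172, 169, 162, 179, 186, 192, 197, 198, 193, 192, 191, 188, 187, 185, 180, 174, 164, 153, 144, 163, 173, 189, 231, 254, 255, 255, 254, 255, 254, 254, 253]
handle far/near z.162 [[0.4688, -0.3752, 0.162], [0.3674, -0.3668, 0.162]]
rod far on img top, z.15 [[0.5497, -0.3846, 0.15]]
scene handle near/far/bend [[0.368, -0.3623, 0.155], [0.4644, -0.3714, 0.155]] [[0.608, -0.3889, 0.15]]
tri far (array([ 0.46811416, -0.37567201,  0.16274864]), [np.float64(0.8), np.float64(0.8)])
tri near (array([ 0.36879492, -0.36612147,  0.16054804]), [np.float64(1.9), np.float64(1.9)])
tab [[0.6972, -0.0076, 0.144], [0.6935, -0.0446, 0.144]]
shield [[0.5281, 0.1488, 0.17], [0.4928, -0.1271, 0.17]] 0.27819573477724474
tab scene [[0.6979, -0.0259, 0.144]]
```

```bash
python3 - <<'E'
from h import *
s=arm.get_calibration("scene")
print(np.round(plane(s,np.array([(250,328),(197,288),(240,458)])/1.4,.17),3))
Y=-5.3;R=down(Y)
arm.grip(.050)
arm.move_l([.418,-.371,.24],R,feed=.2)
arm.move_l([.418,-.371,.150-arm.grip_depth],R,feed=.1)
print(arm.current_force(),arm.current_ee_pos())
arm.grip(0)
print(arm.current_t(),arm.current_width(),arm.current_grasp_force(),arm.current_force(),arm.current_torque())
E
```

```text
[[ 0.285 -0.309  0.17 ]
 [ 0.137 -0.263  0.17 ]
 [ 0.41  -0.549  0.17 ]]
[-0.56762248 -0.03298894 -0.0609941 ] [ 0.41827523 -0.37129451  0.13179947]
5.1667 0.015801499445126946 29.999261498451233 [1.62542739 5.64518185 4.18100869] [ 1.04579026 -0.08071322 -0.60830944]
```

```bash
python3 - <<'E'
from h import *
p=arm.current_ee_pos()
arm.move_l([.4183,-.3713,.18],feed=.06)
print(arm.current_force(),arm.current_torque(),arm.current_width())
arm.move_l([.4183,-.3713,.315],feed=.15)
Y=-6.5;u=np.array([np.cos(np.radians(Y)),np.sin(np.radians(Y))])
tip=np.array([.6955,-.026])+.020*u; g=tip-.2*u
arm.move_l([g[0],g[1],.315],down(Y),feed=.15)
arm.sleep(.3)
print(arm.current_t(),g,arm.current_ee_pos(),arm.current_force(),arm.current_torque())
t=arm.snapshot("top");s=arm.snapshot("scene");np.save("pics/t2.npy",t);np.save("pics/s2.npy",s)
a=cv2.resize(t[70:220,190:390,::-1],(400,300),interpolation=3);b=cv2.resize(s[100:325,230:430,::-1],(400,450),interpolation=3)
a=cv2.copyMakeBorder(a,0,150,0,0,0);cv2.imwrite("pics/c2.png",np.hstack([a,b]))
E
```

```text
[ 0.92765646 -1.22183677 -3.18755016] [ 0.04926108  0.10184817 -0.04290868] 0.015918811121061083
10.1583 [ 0.51665707 -0.00562342] [ 0.51663349 -0.00571015  0.31500806] [-0.0598223   0.36687368 -2.73811588] [ 0.06364158  0.07232583 -0.02341413]
```

View pics/c2.png

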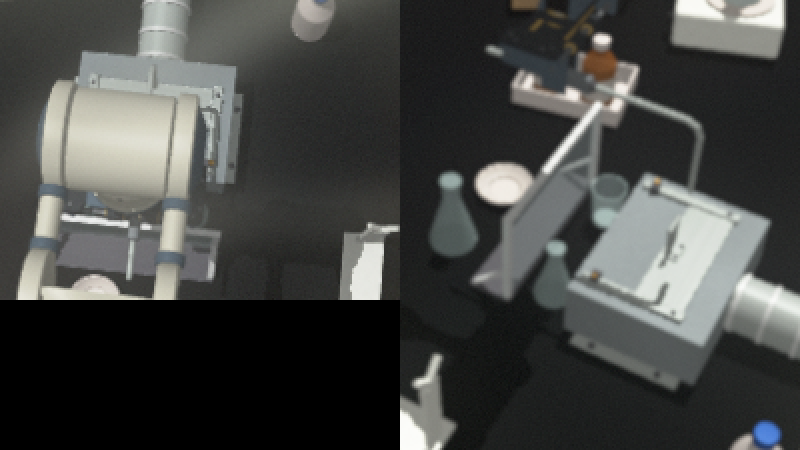

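The top view shows the bend's end sticking out past the arm at composite (151,65). The scene view shows the leg from (700,125) down to the tip at (693,190), and the tab top at about (672,225). Now I check these against the expected positions.

```bash
python3 - <<'E'
from h import *
t=arm.get_calibration("top");s=arm.get_calibration("scene")
print("tip",plane(s,[(376.5,195)],.219),"bend corner",plane(s,[(380.5,161)],.334),plane(t,[(265.7,102.5)],.334))
def proj(c,P):
    T=np.linalg.inv(c["cam_to_world"]);return cv2.projectPoints(np.array(P,float),cv2.Rodrigues(T[:3,:3])[0],T[:3,3],np.array(c["intrinsics"]),np.array([c["k1"],0,0,0.]))[0].reshape(-1,2)
u=np.array([.9936,-.1132]);v=np.array([.1132,.9936]);m=np.array([.6955,-.026])
q=[[*(m+.017*v),.144],[*(m-.017*v),.144],[*(m-.017*v),.094],[*(m+.017*v),.094],[*(m+.02*u),.219],[*(m+.02*u),.11]]
pr=(proj(s,q)-[230,100])*2+[400,0];print(pr.round(0).tolist())
im=np.load("pics/s2.npy")[165:260,330:430,::-1].copy();im=cv2.resize(im,(600,570),interpolation=3)
for p in proj(s,q):
    cv2.circle(im,tuple(int(i) for i in (p-[330,165])*6+3),3,(0,0,255),-1)
cv2.imwrite("pics/c3.png",im)
E
```

```text
tip [[ 0.71468686 -0.02327106  0.219     ]] bend corner [[ 0.70905045 -0.023901    0.334     ]] [[ 0.70704345 -0.0277111   0.334     ]]
[[676.0, 219.0], [666.0, 235.0], [662.0, 259.0], [672.0, 244.0], [692.0, 193.0], [682.0, 249.0]]
```

View pics/c3.png

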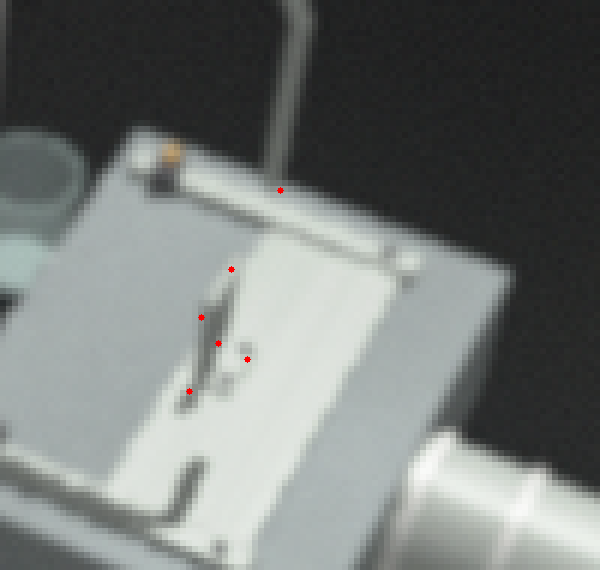

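The tab projection lands on the tab in the picture. The tip sits about 4 mm to the +y side, so I trim by 2 mm, descend, and start pulling carefully.

```bash
python3 - <<'E'
from h import *
Y=-6.5;u=np.array([np.cos(np.radians(Y)),np.sin(np.radians(Y)),0])
p=np.array([.51665,-.0077,.315])
arm.move_l(p-[0,0,.07],feed=.12)
arm.sleep(.2);f0=arm.current_force().copy();print("f0",f0,arm.current_torque())
arm.move_l(p-[0,0,.112],feed=.05)
arm.sleep(.3);print(arm.current_force()-f0,arm.current_ee_pos());
p=p-[0,0,.112]; b=np.mean([arm.current_force() for _ in range(3)],axis=0)
np.save("base.npy",np.r_[p,b])
d=0;t0=arm.current_t()
while d<.04:
    d+=.002; arm.move_l(p-d*u,feed=.02); f=arm.current_force()-b
    print(round(d*1e3,1),np.round([f@u,f[2],arm.current_torque()[1]],2),round(arm.current_t()-t0,2))
    if f@u>6.5 or abs(f[2])>5: break
E
```

```text
f0 [-0.1931231  -0.27681528 -1.26008556] [ 0.06607171  0.10888235 -0.02862529]
[-0.07134652  0.41501965 -1.03474137] [ 0.51670853 -0.00770106  0.20316261]
2.0 [1.09 0.82 0.1 ] 0.25
4.0 [-0.1   0.79  0.1 ] 0.5
6.0 [0.46 0.12 0.11] 0.75
8.0 [1.04 0.09 0.06] 1.0
10.0 [ 2.16 -0.5  -0.2 ] 1.25
12.0 [ 3.77 -0.63 -0.43] 1.5
14.0 [ 2.68 -0.14 -0.4 ] 1.75
16.0 [ 2.19  0.02 -0.41] 2.0
18.0 [ 2.1   0.21 -0.4 ] 2.25
20.0 [ 1.46 -0.05 -0.35] 2.5
22.0 [ 2.82  0.07 -0.4 ] 2.75
24.0 [ 1.22 -0.19 -0.34] 3.0
26.0 [ 2.55  0.13 -0.35] 3.25
28.0 [ 2.51  0.44 -0.36] 3.5
30.0 [ 2.34 -0.21 -0.38] 3.75
32.0 [ 1.85  0.12 -0.39] 4.0
34.0 [ 1.22 -0.89 -0.41] 4.25
36.0 [ 2.11  0.55 -0.38] 4.5
38.0 [ 2.06 -0.   -0.39] 4.75
40.0 [ 2.79 -0.43 -0.42] 5.0
```

```bash
python3 - <<'E'
from h import *
Y=-6.5;u=np.array([np.cos(np.radians(Y)),np.sin(np.radians(Y)),0])
B=np.load("base.npy");p,b=B[:3],B[3:]
def rd():
    F=[];T=[]
    for _ in range(6):
        arm.sleep(.02);F.append((arm.current_force()-b)@u);T.append((.10-arm.current_torque()[1])/.263)
    return np.mean(F)-.3,np.mean(T)
d=.04;t0=arm.current_t();m=rd();print(m)
while d<.095:
    d+=.001 if max(m)<3 else .0004; arm.move_l(p-d*u,feed=.015); m=rd()
    if int(round(d*1e4))%50==0 or max(m)>3: print(round(d*1e3,1),np.round(m,2),round(arm.current_t()-t0,2))
    if max(m)>7.3: break
print(arm.current_t(),arm.current_ee_pos(),arm.current_width())
E
```

```text
(np.float64(1.4035007098213714), np.float64(1.6181040203283878))
41.0 [3.24 2.31] 0.45
41.4 [4.05 2.83] 0.8
41.8 [3.6 2.8] 1.15
42.2 [3.72 2.79] 1.5
42.6 [3.34 2.79] 1.85
43.0 [3.3  2.82] 2.2
43.4 [4.   2.85] 2.55
43.8 [3.53 2.83] 2.9
44.2 [3.24 2.81] 3.25
44.6 [3.54 2.75] 3.6
45.0 [3.45 2.81] 3.95
45.4 [3.41 2.8 ] 4.3
45.8 [3.76 2.78] 4.65
46.2 [3.37 2.88] 5.0
46.6 [3.74 2.79] 5.35
47.0 [3.4  2.77] 5.7
47.4 [3.33 2.75] 6.05
47.8 [3.8 2.9] 6.4
48.2 [3.53 2.74] 6.75
48.6 [4.   2.88] 7.1
49.0 [3.41 2.79] 7.45
49.4 [3.47 2.78] 7.8
49.8 [3.74 2.84] 8.15
50.2 [3.16 2.85] 8.5
50.6 [3.37 2.8 ] 8.85
51.0 [3.66 2.79] 9.2
51.4 [3.51 2.86] 9.55
51.8 [3.6  2.76] 9.9
52.2 [3.16 2.78] 10.25
52.6 [3.43 2.83] 10.6
53.0 [3.52 2.73] 10.95
53.4 [3.49 2.79] 11.3
53.8 [3.56 2.81] 11.65
54.2 [3.65 2.83] 12.0
54.6 [3.57 2.89] 12.35
55.0 [3.24 2.79] 12.7
55.4 [3.63 2.71] 13.05
55.8 [3.46 2.8 ] 13.4
56.2 [3.75 2.81] 13.75
56.6 [3.36 2.84] 14.1
57.0 [3.7  2.85] 14.45
57.4 [3.63 2.81] 14.8
57.8 [3.29 2.79] 15.15
58.2 [3.75 2.85] 15.5
58.6 [3.58 2.82] 15.85
59.0 [5.31 3.47] 16.2
59.4 [7.57 4.6 ] 16.55
34.0333 [ 0.45814441 -0.00104811  0.20305974] 0.015488556916346574
```

```bash
python3 - <<'E'
from h import *
Y=-6.5;u=np.array([np.cos(np.radians(Y)),np.sin(np.radians(Y)),0])
B=np.load("base.npy");p,b=B[:3],B[3:]
def rd():
    F=[];T=[]
    for _ in range(8):
        arm.sleep(.02);F.append((arm.current_force()-b)@u);T.append((.10-arm.current_torque()[1])/.263)
    return np.mean(F)+.15,np.mean(T)*1.42
arm.move_l(p-.0597*u,feed=.015);m=rd();print(m)
if np.mean(m)<8: arm.move_l(p-.0600*u,feed=.015);print(rd())
arm.sleep(.2)
arm.move_l(p-.051*u,feed=.03);print(rd(),arm.current_torque())
q=p-.051*u;q[2]=.315
arm.move_l(q,feed=.1);arm.sleep(.1)
print(arm.current_t(),arm.current_force()-b,arm.current_torque())
t=arm.snapshot("top");s=arm.snapshot("scene");np.save("pics/s3.npy",s)
a=cv2.resize(s[70:295,230:430,::-1],(533,600),interpolation=3)
cv2.imwrite("pics/c4.png",a)
E
```

```text
(np.float64(9.505465355038645), np.float64(7.691668379419491))
(np.float64(0.5231900191585143), np.float64(-0.13065986449133843)) [ 0.02013909  0.13724976 -0.04898506]
36.5583 [0.61729521 0.07539347 0.22924308] [0.0451861  0.09888183 0.049657  ]
```

View pics/c4.png

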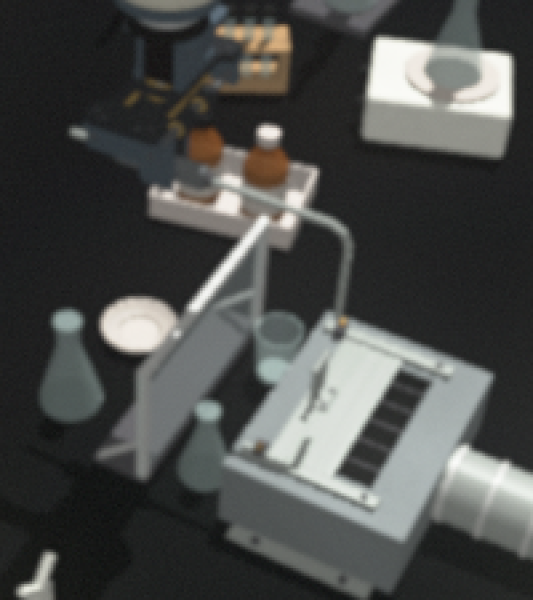

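The shutter is open: the dark louvres are exposed and the tab is at (318,385), against the stop. The shield and glassware have not moved, and the rod is still in the hand with its leg plumb, tip at (340,318). Now I take it back to the rest.

```bash
python3 - <<'E'
from h import *
s=arm.get_calibration("scene")
print("tip",plane(s,[(230+340/2.667,70+318/2.667)],.219))
R=down(-5.3)
arm.move_l([.4183,-.3713,.315],R,feed=.17)
arm.move_l([.4183,-.3713,.165],feed=.1)
arm.sleep(.2);b=arm.current_force().copy();print(arm.current_t(),b,arm.current_ee_pos())
w=arm.snapshot("wrist");s2=arm.snapshot("scene")
a=cv2.resize(w[:,:,::-1],(400,300),interpolation=3);c=cv2.resize(s2[225:345,150:310,::-1],(400,300),interpolation=3)
cv2.imwrite("pics/c5.png",np.hstack([a,c]))
E
```

```text
tip [[ 0.66263425 -0.02254064  0.219     ]]
40.85 [ 1.54531    -0.86227564 -1.43875443] [ 0.41840397 -0.37140652  0.16529682]
```

View pics/c5.png

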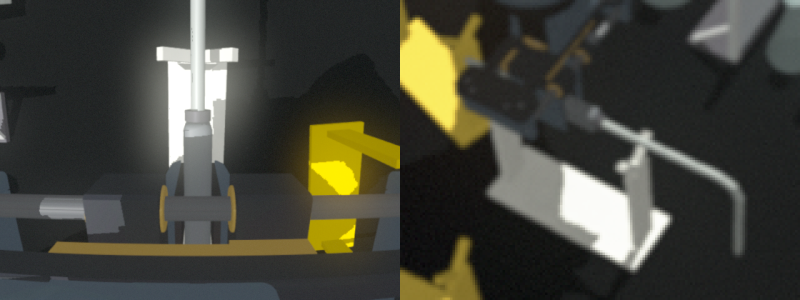

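The wrist view shows the rod at (197,50), centred over the far cheek's notch, whose posts are at about (163,55) and (232,55). I lower it gently.

```bash
python3 - <<'E'
from h import *
arm.sleep(.1);b=np.mean([(arm.sleep(.02),arm.current_force())[1] for _ in range(5)],axis=0)
z=.165
for z in [.150,.141,.137,.135,.134,.133,.1325,.132,.1315,.131,.1305]:
    arm.move_l([.4183,-.3713,z],feed=.03);arm.sleep(.05);f=np.mean([(arm.sleep(.02),arm.current_force())[1] for _ in range(4)],axis=0)-b
    print(z,np.round(f,2),np.round(arm.current_torque(),2))
    if f[2]>3 : break
print(arm.current_t())
arm.grip(.024);arm.sleep(.2)
print(arm.current_grasp_force(),arm.current_force()-b)
arm.grip(.05);p=arm.current_ee_pos()
arm.move_l([p[0],p[1],.22],feed=.08)
arm.move_l([p[0]-.03,p[1],.33],feed=.15)
print(arm.current_t())
w=arm.snapshot("wrist");s2=arm.snapshot("scene")
a=cv2.resize(w[:,:,::-1],(400,300),interpolation=3);c=cv2.resize(s2[225:345,150:310,::-1],(400,300),interpolation=3)
cv2.imwrite("pics/c6.png",np.hstack([a,c]))
E
```

```text
0.15 [ 0.71 -0.68 -0.11] [ 0.04  0.17 -0.04]
0.141 [ 0.24 -0.53  0.11] [ 0.05  0.09 -0.04]
0.137 [ 0.6  -0.88  0.51] [ 0.06  0.06 -0.03]
0.135 [ 0.71 -0.56 -0.4 ] [ 0.05  0.16 -0.02]
0.134 [ 0.59 -0.58 -0.06] [0.01 0.13 0.  ]
0.133 [1.18 1.09 2.4 ] [ 0.28  0.2  -0.11]
0.1325 [1.28 1.37 4.75] [ 0.42  0.2  -0.15]
44.3333
0.0 [ 0.46670821 -0.59524391  2.82914519]
47.625
```

View pics/c6.png

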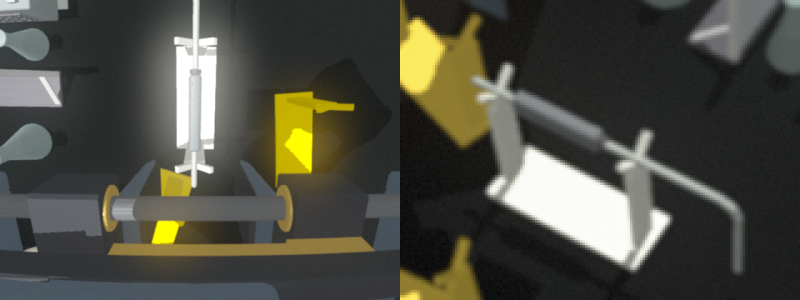

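The rod lies in both notches (rod at (195,50) and (195,165) in the wrist view). Its leg hangs plumb at (738,240), as it did at the start, and the hand is clear.

```bash
python3 -c "
from rig import arm
arm.sleep(.5);print(arm.sign_off(),arm.current_t())"
```

```text
the job is handed in; nothing more can be done
the job is handed in; nothing more can be done
```

The job is handed in at about 48 s: the shutter was pulled onto its stop with an estimated 8–9 N and left open, and the rod is back in both notches of its rest and released; no verdict was returned.

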